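Take the depth of a pocket with a sliding-stop depth gauge

TASK

Set the depth gauge to the depth of the square pocket in the wooden blank: first lift the offcut off the pocket and put it in the open crate. Then take the gauge by its handle, lower its rod into the square pocket until the wooden stop lies flat on the blank and the rod is firmly on the pocket's bottom, and keep it pressed down there for about a second. Draw it out and hang it back upright on its stand, released, with the stop still at the depth it took; leave the mallet, the gouge and the chisel where they are.

Things in the scene. Friction and masses are not known exactly. Their poses are not given: they have to be found in the camera images.
- blank: Wooden carving blank fixed to the bench, 130 (x) x 240 (y) x 80 (z) mm, thin carved lines on its top. Origin at the centre of its underside; top face at z = 80 mm. Two blind pockets open in its top: a square one 60 mm from the centre along +y and a round one 60 mm along -y.
- square_pocket (a point): Centre of the mouth of the square pocket (35 x 35 mm), level with the blank's top face, with three carved squares round it. This is the pocket to measure; it is 40 or 58 mm deep. At the start the offcut covers it.
- round_pocket (a point): Centre of the mouth of the round pocket (35 mm diameter), level with the blank's top face. Not to be measured; it has the other one of the two depths.
- shallow_floor: Fixed bottom of the 40 mm deep pocket, square, inside the blank; origin on the pocket's axis, at bench level; the bottom surface lies 40 mm above the bench. In half of the cases it is in the square pocket.
- deep_floor: Fixed bottom of the 58 mm deep pocket, square, inside the blank; origin on the pocket's axis, at bench level; the bottom surface lies 22 mm above the bench.
- offcut: Loose flat bar of light wood, 100 (x) x 44 (y) x 22 (z) mm, 50 to 100 g, lying on the blank over the square pocket. Origin at the centre of its underside.
- crate: Open plywood crate fixed to the bench, outside 200 (x) x 160 (y) x 60 (z) mm, walls and floor 8 mm. Origin at the centre of its underside. It stands left or right of the blank, the stand on the other side.
- stand: Dark wooden gauge stand fixed to the bench: foot 120 (x) x 130 (y) x 12 mm and two upright cheeks, each 90 mm long along x and 16 mm thick, with a 30 mm wide gap between them (y from -15 to +15 mm), open above. Cheek tops at z = 100 mm. Origin at the centre of its underside. The gauge hangs with its stop across both cheeks and its rod down the gap.
- depth_gauge: The stop of the depth gauge: a light wooden crossbar 38 (x) x 100 (y) x 24 (z) mm, 80 g, through whose middle the rod slides. Origin at the centre of its flat underside, z up along the rod. At the start it rests on the stand's cheek tops, the rod near the middle of the gap.
- depth_rod (a joint): How far the rod's tip stands out below the stop's underside, in m (0 to 0.085; starts at 0.012 to 0.030). The rod slides in the stop with a firm friction of 6 N and stays where it is left; pressing the stop on a surface with more than that drives the rod further out.
- rod_tip (a point): Lower end of the gauge's steel rod, 12 mm in diameter (rod and handle together 130 g). The rod cannot turn in the stop, it only slides.
- rod_handle (a point): Point to grip in the gauge's wooden handle, 152 mm above the rod's tip on its axis. The handle is a square bar 26 x 26 mm, sides along the stop's x and y, from 115 to 180 mm above the tip.
- mallet: Bystander: dark wooden mallet lying on the bench beyond the blank, head 75 x 120 x 75 mm, handle 130 mm along +y. Origin under the head's centre.
- gouge: Bystander: gouge lying on the bench between the robot and the blank, 210 mm long along y, 24 mm high, wooden handle to -y. Origin under the middle.
- chisel: Bystander: chisel lying on the bench beyond the blank, 220 mm long along y, 24 mm high, wooden handle to -y. Origin under the middle.
Mind the look-alikes: they are no part of the job. There is more than one size of the depth_gauge; the job needs the largest. There is more than one size of the offcut; the one meant has the size given above.

How it is judged:
On the way, in this order (a step that is already met when the one before it is completed fails the run):
1. the offcut lies in the crate, let go (x of offcut in the frame of crate between -0.092 and 0.092 m and y of offcut in the frame of crate between -0.072 and 0.072 m and height (world z) of offcut below 0.05 m and linear speed of offcut below 0.05 m/s and contact force between the fingers and offcut below 0.1 N), for 0.2 s.
2. the rod presses on the bottom of the square pocket with the stop flat on the blank (horizontal distance between rod_tip and square_pocket below 0.013 m and z of depth_gauge in the frame of square_pocket between -0.003 and 0.003 m and angle between depth_gauge's own z axis and vertical below 0.08 rad and ((horizontal distance between shallow_floor and square_pocket below 0.02 m and contact force between depth_gauge and shallow_floor above 1 N) or (horizontal distance between deep_floor and square_pocket below 0.02 m and contact force between depth_gauge and deep_floor above 1 N))), for 0.7 s.
3. the rod is drawn out of the pocket (z of rod_tip in the frame of square_pocket above 0.005 m), for 0.1 s.
At the end, for the whole second after the job is handed in: Gauge upright (0.08 rad), at rest, stop on both cheek tops of the stand (within 5 mm in height, 40 mm along, 15 mm across of its centre), rod out by the square pocket's depth within 3 mm; offcut let go in the crate (within 92 and 72 mm of its centre in x and y, below 50 mm) (all of step 1 and x of depth_gauge in the frame of stand between -0.04 and 0.04 m and y of depth_gauge in the frame of stand between -0.015 and 0.015 m and z of depth_gauge in the frame of stand between 0.095 and 0.105 m and angle between depth_gauge's own z axis and vertical below 0.08 rad and linear speed of depth_gauge below 0.03 m/s and ((horizontal distance between shallow_floor and square_pocket below 0.02 m and value of joint depth_rod between 0.037 and 0.043 m) or (horizontal distance between deep_floor and square_pocket below 0.02 m and value of joint depth_rod between 0.055 and 0.061 m))); the robot touches nothing.
It fails at once if mallet is moved by more than 30 mm (distance of mallet from where it was at the start of the episode above 0.03 m).
It fails at once if gouge is moved by more than 30 mm (distance of gouge from where it was at the start of the episode above 0.03 m).
It fails at once if chisel is moved by more than 30 mm (distance of chisel from where it was at the start of the episode above 0.03 m).
It also fails if it takes over 72 s, if anything falls off the work surface, if the arm or the gripper's body presses on something with over 40 N, if the wrist force passes 120 N, or if a joint passes its speed limit or range.

ROBOT

A 6-joint arm with a two-finger parallel gripper is mounted at the origin on the work surface. World frame = base frame: x ahead of the robot, y to its left, z up, the work surface at z = 0. Lengths are in m, angles in rad, forces in N, time in s.
With the tool pointing down it reaches from about 0.275 to 0.825 m from the base axis. Payload 5.2 kg.
Tool frame: the origin (TCP) lies at the very end of the fingers, on their centre line; the grasp point (between the pads) lies 19 mm behind it; z points along the fingers, y is the line along which they close (so a half turn about z gives the same grasp; the last joint's range is limited). The gripper opens to 93 mm and grips with 3 to 60 N. Pads are 15 mm wide; open, the fingers measure 128 mm over their backs; the gripper's body (75 mm by 188 mm) begins 65 mm behind the grasp point.
Start: joints at [-1.436, 0.259, 1.535, -0, 1.348, -0.203], TCP at [0.182, -0.519, 0.219] pointing down, gripper open.
Joint ranges: [-3.14, 3.14], [-0.91, 2.08], [0.19, 2.58], [-1.22, 4.36], [0.22, 2.71], [-3.12, 3.12]. Speed limits (rad/s): [2.57, 2.57, 3.14, 3.14, 3.14, 3.14].

INTERFACE

Orientations are given as a unit quaternion [x, y, z, w].
In Python, from cell import ctrl gives the robot as it stands.
- The arm moves only by the tool carry_out, never from a script. Its argument "series" is a list that holds one entry, the list of rows, each a list of 4 numbers: the shift along the tool's x, y, z in m, then the turn about the tool's z in rad. A call has 1 to 10 rows; each row is the pose to reach, as a shift and turn from the pose commanded when the call began, along the tool's axes at that moment; what a row does not reach only later rows make up. A row lasts 1/12 s, in which the tool goes at most 41.7 mm and 7.16 degrees, less where a joint would pass 70% of its speed; a pose out of reach is approached as far as the arm can. A call with a gripper value outside its range is refused whole. "grip" is the opening, from -1 (shut) to 1 (fully open), set as the call begins (left out, the last holds). The fingers move at their own pace and stop on an object; the grip force is fixed at half the most. Time passes only in rows, so rows that repeat a pose let the fingers close. It gives the time, the measured TCP pose, the force, the opening and the grip force at its end, in the units of the state.
- ctrl.state(): the state, without advancing time (a new reading comes with each control period).
- ctrl.camera(name): name is "scene" or "top" or "wrist"; returns (picture, depth): 420x560x3 uint8, blue, green, red; 420x560 float32, m along the optical axis (not along the pixel's ray), 0 where there is no reading.
- ctrl.calibration(name): a dict with "camera_matrix" (3x3 intrinsics, pixels), "k1" (the pictures are not rectified: a ray, as slopes to the right and down, at radius r is drawn at 1 + k1 r^2 times it, then the intrinsics apply), "R" (3x3) and "t" (3): a world point X has camera coordinates R X + t; the wrist camera has in their place "T_tool_cam" (4x4, takes a point from camera to tool coordinates, whose origin is the TCP and whose axes are the flange's). Camera axes: x right, y down, z forward; pixel columns grow to the right and rows downward; lengths in m; the calibration is good to about 2 mm. A picture is of the moment at which its call begins: read the wrist's pose just before it. calibration takes no time and is no camera call.
- ctrl.hand_in(): hands the job in; it is judged then, once.
The state is a dict: "t": time; "joint_pos": joint angles; "joint_velocities": joint speeds; "tau": joint torques, N m; "tool_pos": TCP position; "ee_rot": TCP orientation; "force": force on the tool from outside, world axes, zero at the start; "ft_torque": the same for the moment, N m; "opening": finger opening in m; "finger_force": force on a finger pad.
Only numpy, scipy, OpenCV 4.12 (cv2) and the standard library are available. Lean on these libraries where they do the work, as an engineer would, in place of code of your own. Each camera call takes 0.05 s, during which the arm holds its last target. There are 200 camera calls.

## Working session

There is one attempt and no reset: what is moved stays moved. The work goes in short steps, Python scripts to look and compute and a tool call to move; the robot and the scene stay as the last step left them, time stands still between calls to the robot, and variables do not carry over. Pictures are saved under pics/ and viewed, at most 10 in all, crops included, and the job is handed in when it is done.

Besides the shell and the picture viewer there is one more tool, called after "Call:" as name(argument=value, ...), one argument or row to a line, values as JSON. carry_out: Moves the arm, as the interface text tells. Its arguments: {"type":"object","properties":{"series":{"type":"array","items":{"type":"array","items":{"type":"array","items":{"type":"number"}}}},"grip":{"type":"number"}},"required":["series"]}

```bash
mkdir -p pics; ls; cat > h.py <<'E'
import numpy as np, cv2
from cell import ctrl
from scipy.spatial.transform import Rotation as Ro
def shot(n,f):
    s=ctrl.state(); p,d=ctrl.camera(n); cv2.imwrite(f'pics/{f}.png',p); np.savez(f'pics/{f}.npz',d=d,p=p,pos=s['tool_pos'],q=s['ee_rot']); return p,d,s
def world(n,f,uv=None):
    z=np.load(f'pics/{f}.npz'); d=z['d']; c=ctrl.calibration(n); K=np.array(c['camera_matrix'])
    if uv is None:
        v,u=np.mgrid[0:420,0:560]; uv=np.stack([u,v],-1).reshape(-1,2)
    uv=np.array(uv); a=(uv-K[[0,1],[2,2]])/K[[0,1],[0,1]]
    b=a.copy()
    for _ in range(8): b=a/(1+c['k1']*(b**2).sum(1,keepdims=True))
    dep=d[uv[:,1].astype(int),uv[:,0].astype(int)]
    X=np.c_[b,np.ones(len(b))]*dep[:,None]
    if n=='wrist':
        T=np.array(c['T_tool_cam']); X=X@T[:3,:3].T+T[:3,3]
        return X@Ro.from_quat(z['q']).as_matrix().T+z['pos']
    return (X-np.array(c['t']).ravel())@np.array(c['R'])
E
python3 - <<'E'
from h import *
p,d,s=shot('top','top0'); p2,_,_=shot('scene','sc0'); print(s)
W=world('top','top0').reshape(420,560,3); print(W[210,280],W[10,280],W[210,10])
E
```

```text
pics
{'t': 0.0, 'joint_pos': array([-1.43576925e+00,  2.59362596e-01,  1.53610309e+00, -1.19335397e-05,
        1.34796604e+00, -2.02794488e-01]), 'joint_velocities': array([-0.00017759,  0.00034835,  0.00092362, -0.00189904,  0.00105286,
        0.00013773]), 'tau': array([-1.66207235e-03, -4.37312686e+01, -2.83995938e+01,  7.16642593e-02,
        4.19486838e-02, -1.51694194e-04]), 'tool_pos': array([ 0.18223341, -0.51835102,  0.21779912]), 'ee_rot': array([ 9.85767819e-01,  1.68109967e-01,  2.53367069e-05, -9.19207480e-04]), 'force': array([-0.05359331,  0.29442266,  0.22212605]), 'ft_torque': array([-0.01845345, -0.00365307, -0.01688097]), 'finger_force': 0.0, 'opening': 0.09291796830795115}
[ 0.60093603  0.08648432 -0.00337483] [ 1.41722966  0.07875477 -0.3728188 ] [ 0.61392334  0.79090612 -0.00601164]
```

View pics/top0.png

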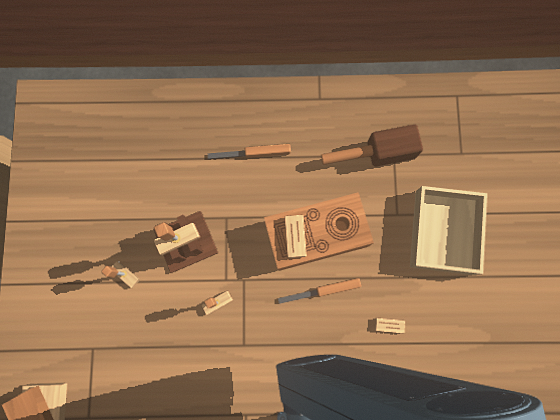

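View pics/sc0.png

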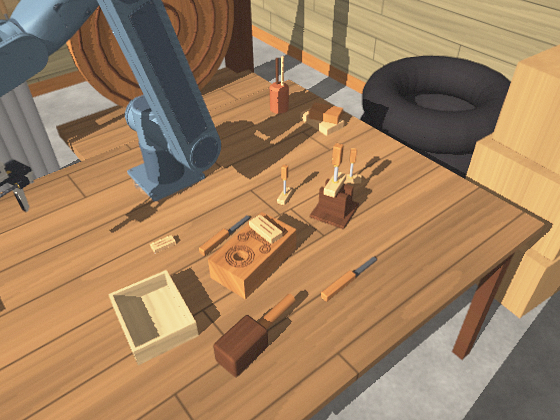

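The top picture has the blank at about (318,232), with the offcut on it at (297,236) and the crate at (450,230). The stand is at (188,242), with the large gauge hanging on it at (178,238). Two smaller gauges stand at (125,277) and (217,302), and a smaller offcut lies at (387,326). The gouge is at (318,290), the chisel at (248,152) and the mallet at (396,145).

```bash
cat > seg.py <<'E'
from h import *
W=world('top','top0').reshape(420,560,3)
def seg(name,u0,v0,u1,v1,z0,z1):
    P=W[v0:v1,u0:u1].reshape(-1,3); P=P[(P[:,2]>z0)&(P[:,2]<z1)]
    r=cv2.minAreaRect((P[:,:2]*1000).astype(np.float32)); print(name,len(P),'c',np.round(r[0],1),'size',np.round(r[1],1),'ang',round(r[2],1),'z',np.round(np.median(P[:,2]),4),'med',np.round(np.median(P[:,:2],0),4))
seg('blank',255,185,380,280,.065,.088)
seg('offcut',275,200,320,265,.093,.115)
seg('crate',400,175,500,285,.045,.075)
seg('cheeks',140,200,225,280,.085,.108)
seg('stop',140,200,225,280,.113,.14)
seg('handle',140,200,225,280,.19,.35)
seg('foot',140,200,225,280,.005,.02)
seg('bench',100,330,300,345,-.05,.05)
Q=W[200:280,140:225,2]; print(np.round(np.sort(Q.ravel())[::-300],3)[:12])
E
python3 seg.py; python3 - <<'E'
import cv2
p=cv2.imread('pics/top0.png'); cv2.imwrite('pics/c0.png',cv2.resize(p[190:290,140:380],None,fx=3.3,fy=3.3,interpolation=cv2.INTER_CUBIC))
E
```

```text
blank 4401 c [534.7  -6.3] size [131.6 242.5] ang 14.1 z 0.0806 med [ 0.5339 -0.0197]
offcut 773 c [518.3  51.7] size [100.5  45.1] ang 4.2 z 0.1022 med [0.5167 0.0516]
crate 1370 c [ 533.9 -333.6] size [162.4 201.7] ang 81.7 z 0.0593 med [ 0.5347 -0.3431]
cheeks 244 c [522.1 329.9] size [90.3 93.4] ang 22.4 z 0.0998 med [0.4998 0.3211]
stop 616 c [514.8 330. ] size [39.1 98.9] ang 24.2 z 0.124 med [0.5113 0.3228]
handle 268 c [514.5 329.8] size [26.8 26.2] ang 24.6 z 0.2543 med [0.5111 0.3254]
foot 1252 c [529.4 341.5] size [213.2 215.1] ang 1.8 z 0.0118 med [0.5055 0.3053]
bench 2989 c [280.6 293.4] size [499.1  35.2] ang 88.9 z -0.0001 med [0.2807 0.2917]
[1.222 0.149 0.124 0.118 0.081 0.015 0.013 0.011 0.009 0.004 0.003 0.002]
```

View pics/c0.png

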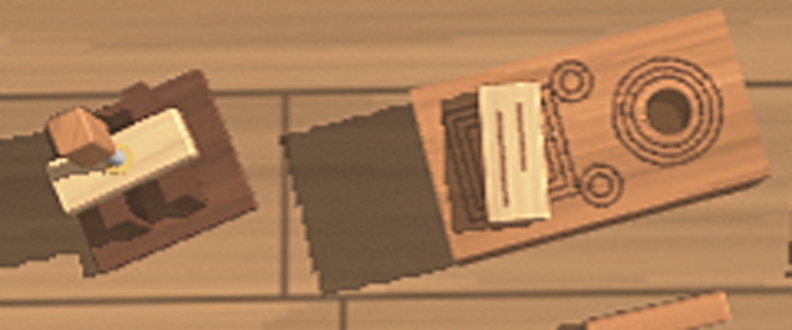

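```bash
cat >> h.py <<'E'
def to(x,y,z,yaw):
    "shift and turn for tool x axis at world yaw (deg), pointing down"
    s=ctrl.state(); R=Ro.from_quat(s['ee_rot']); m=R.as_matrix()
    cur=np.degrees(np.arctan2(m[1,0],m[0,0])); t=-(yaw-cur+180)%360-180 if False else -(((yaw-cur)+180)%360-180)
    print('t',round(s['t'],2),'pos',np.round(s['tool_pos'],4),'yaw',round(cur,2),'F',np.round(s['force'],1),'open',round(s['opening'],4),'| shift',np.round(m.T@(np.array([x,y,z])-s['tool_pos']),4),'turn',round(np.radians(t),3))
E
cat >> seg.py <<'E'
print('---')
seg('small1',60,255,140,295,.02,.4); seg('small1 top',60,255,140,295,.1,.4); seg('small2 top',180,285,240,320,.06,.4)
P=W[200:280,140:225].reshape(-1,3); C=np.load('pics/top0.npz')['p'][200:280,140:225].reshape(-1,3).astype(float)
m=(P[:,2]>.095)&(P[:,2]<.105); Q=P[m]; L=np.degrees(-24.2)
a=np.radians(24.2); q=(Q[:,:2]-[.5148,.330])@np.array([[np.cos(a),-np.sin(a)],[np.sin(a),np.cos(a)]])
print('cheek pts in gauge frame mm'); print(np.histogram(q[:,0]*1000,np.arange(-70,75,10))); print(np.histogram(q[:,1]*1000,np.arange(-60,65,5)))
to(.5183,.0517,.219,4.2)
E
python3 seg.py | sed -n '/---/,$p'
```

```text
---
small1 214 c [443.6 483.7] size [67.7 26.1] ang 48.1 z 0.1122 med [0.4398 0.4804]
small1 top 128 c [439.8 483.5] size [19.8 21.6] ang 54.0 z 0.1305 med [0.4398 0.4809]
small2 top 102 c [365.  249.4] size [19.3 19.1] ang 26.4 z 0.1316 med [0.3654 0.2465]
cheek pts in gauge frame mm
(array([ 0,  0,  0, 50, 59, 19,  0,  1,  0, 13, 30, 28,  3,  0]), array([-70, -60, -50, -40, -30, -20, -10,   0,  10,  20,  30,  40,  50,
        60,  70]))
(array([ 0,  0,  2,  1,  1, 22, 41, 44, 28,  0,  0,  0,  1,  1,  4, 18, 20,
       18,  1,  1,  0,  0,  0,  0]), array([-60, -55, -50, -45, -40, -35, -30, -25, -20, -15, -10,  -5,   0,
         5,  10,  15,  20,  25,  30,  35,  40,  45,  50,  55,  60]))
t 0.1 pos [ 0.1822 -0.5184  0.2179] yaw 19.35 F [-0.1  0.2  0.4] open 0.0933 | shift [ 5.060e-01 -4.266e-01 -2.000e-04] turn 0.264
```

Call:
carry_out(
  series=[
    [[0.506,-0.427,0,0.264],[0.506,-0.427,0,0.264],[0.506,-0.427,0,0.264],[0.506,-0.427,0,0.264],[0.506,-0.427,0,0.264],[0.506,-0.427,0,0.264],[0.506,-0.427,0,0.264],[0.506,-0.427,0,0.264],[0.506,-0.427,0,0.264],[0.506,-0.427,0,0.264]],
  ],
  grip=1,
)

```text
t: 0.93
tool_pos: [0.394, -0.1578, 0.2186]
ee_rot: [0.999, 0.037, -0.0, -0.0]
force: [1.7, -0.6, -0.9]
opening: 0.0931
finger_force: 0.0
```

```bash
python3 -c "
from h import *
to(.5183,.0517,.219,4.2)"
```

```text
t 0.93 pos [ 0.394  -0.1578  0.2186] yaw 4.2 F [ 1.7 -0.6 -0.9] open 0.0931 | shift [ 0.1393 -0.1998 -0.0004] turn 0.0
```

Call:
carry_out(
  series=[
    [[0.14,-0.2,0,0],[0.14,-0.2,0,0],[0.14,-0.2,0,0],[0.14,-0.2,0,0],[0.14,-0.2,0,0],[0.14,-0.2,0,0],[0.14,-0.2,0,0],[0.14,-0.2,0,0]],
  ],
)

```text
t: 1.6
tool_pos: [0.5185, 0.0516, 0.2179]
ee_rot: [0.999, 0.039, -0.001, -0.0]
force: [0.4, -0.3, -0.8]
opening: 0.0932
finger_force: 0.0
```

```bash
cat > rect.py <<'E'
from h import *
def rect(f,cx,cy,r,z0,z1):
    P=world('wrist',f); P=P[(P[:,2]>z0)&(P[:,2]<z1)&(np.hypot(P[:,0]-cx,P[:,1]-cy)<r)]
    q=cv2.minAreaRect((P[:,:2]*1000).astype(np.float32)); print(f,len(P),'c',np.round(q[0],1),'size',np.round(q[1],1),'ang',round(q[2],1),'z',np.round(np.median(P[:,2]),4))
E
python3 -c "
from rect import *
shot('wrist','w1'); rect('w1',.5183,.0517,.09,.094,.115)
to(.5183,.0517,.084,4.2)"
```

```text
w1 5688 c [517.9  50.6] size [99.9 44. ] ang 3.3 z 0.1023
t 1.65 pos [0.518  0.0503 0.2179] yaw 4.35 F [-1.3 -0.5 -0.2] open 0.093 | shift [ 0.0007 -0.0014  0.1339] turn 0.003
```

Call:
carry_out(
  series=[
    [[0,0,0.04,0.015],[0,0,0.08,0.015],[0,0,0.105,0.015],[0,0,0.12,0.015],[0,0,0.128,0.015],[0,0,0.133,0.015],[0,0,0.133,0.015]],
  ],
)

```text
t: 2.23
tool_pos: [0.5182, 0.0489, 0.0854]
ee_rot: [1.0, 0.029, -0.0, 0.0]
force: [-0.0, -0.8, 0.1]
opening: 0.0928
finger_force: 0.0
```

Call:
carry_out(
  series=[
    [[0,0,0,0],[0,0,0,0],[0,0,0,0],[0,0,0,0],[0,0,0,0],[0,0,0,0],[0,0,0,0],[0,0,0,0]],
  ],
  grip=-1,
)

```text
t: 2.9
tool_pos: [0.5185, 0.0501, 0.0857]
ee_rot: [1.0, 0.029, 0.0, -0.0]
force: [0.4, 1.5, 1.0]
opening: 0.0443
finger_force: 0.6
```

Call:
carry_out(
  series=[
    [[0,0,0,0],[0,0,0,0],[0,0,0,0],[0,0,-0.02,0],[0,0,-0.05,0],[0,0,-0.08,0],[0,0,-0.11,0],[0,0,-0.12,0],[0,0,-0.12,0]],
  ],
)

```text
t: 3.65
tool_pos: [0.5203, 0.0496, 0.2083]
ee_rot: [1.0, 0.029, 0.003, 0.001]
force: [0.6, -0.9, -0.9]
opening: 0.0441
finger_force: 30.0
```

```bash
python3 -c "
from h import *
to(.5339,-.3336,.205,-8.3); print(ctrl.state()['finger_force'])"
```

```text
t 3.65 pos [0.5203 0.0496 0.2083] yaw 3.37 F [ 0.6 -0.9 -0.9] open 0.0441 | shift [-0.009   0.3834  0.0037] turn 0.204
29.99974697828293
```

Call:
carry_out(
  series=[
    [[-0.008,0.04,0,0.02],[-0.008,0.08,0,0.05],[-0.008,0.12,0,0.1],[-0.008,0.16,0,0.15],[-0.008,0.2,0,0.204],[-0.008,0.24,0,0.204],[-0.008,0.28,0,0.204],[-0.008,0.32,0,0.204],[-0.008,0.36,0,0.204],[-0.008,0.383,0,0.204]],
  ],
)

```text
t: 4.48
tool_pos: [0.5317, -0.3367, 0.2022]
ee_rot: [0.997, -0.074, -0.002, -0.0]
force: [0.9, 0.3, -1.4]
opening: 0.0437
finger_force: 30.0
```

```bash
python3 -c "
from h import *
to(.5339,-.3336,.020,-8.3); print(ctrl.state()['finger_force'])"
```

```text
t 4.48 pos [ 0.5317 -0.3367  0.2022] yaw -8.47 F [ 0.9  0.3 -1.4] open 0.0437 | shift [ 0.0024 -0.0033  0.1822] turn -0.003
29.99997764825821
```

Call:
carry_out(
  series=[
    [[0,0,0.035,0],[0,0,0.07,0],[0,0,0.105,0],[0,0,0.135,0],[0,0,0.155,0],[0,0,0.17,0],[0,0,0.178,0],[0,0,0.182,0],[0,0,0.184,0],[0,0,0.184,0]],
  ],
)

```text
t: 5.32
tool_pos: [0.5331, -0.3329, 0.0214]
ee_rot: [0.997, -0.073, -0.0, -0.0]
force: [-0.2, 0.1, -1.5]
opening: 0.0439
finger_force: 30.0
```

Call:
carry_out(
  series=[
    [[0,0,0,0],[0,0,0,0],[0,0,0,0],[0,0,0,0],[0,0,0,0],[0,0,0,0]],
  ],
  grip=0.4,
)

```text
t: 5.82
tool_pos: [0.5332, -0.333, 0.022]
ee_rot: [0.997, -0.073, 0.0, 0.0]
force: [-0.1, 0.4, -1.0]
opening: 0.065
finger_force: 0.0
```

Call:
carry_out(
  series=[
    [[0,0,-0.03,0],[0,0,-0.07,0],[0,0,-0.11,0],[0,0,-0.15,0],[0,0,-0.19,0],[0,0,-0.23,0],[0,0,-0.27,0],[0,0,-0.285,0],[0,0,-0.285,0]],
  ],
)

```text
t: 6.57
tool_pos: [0.5346, -0.3342, 0.3129]
ee_rot: [0.997, -0.072, 0.004, 0.003]
force: [-0.4, -0.1, -0.1]
opening: 0.0652
finger_force: 0.0
```

```bash
python3 -c "
from rect import *
shot('wrist','w2'); rect('w2',.5339,-.3336,.085,.022,.045)
p,d,s=shot('top','top1')
to(.46,.10,.305,24.2)"
```

```text
w2 2769 c [ 532.8 -333.6] size [144.6 100.1] ang 82.0 z 0.0303
t 6.67 pos [ 0.5331 -0.3329  0.3069] yaw -8.32 F [-0.8  0.4  0.1] open 0.0655 | shift [-0.1349 -0.4177  0.0015] turn -0.568
```

Call:
carry_out(
  series=[
    [[-0.057,-0.326,0,-0.568],[-0.057,-0.326,0,-0.568],[-0.057,-0.326,0,-0.568],[-0.057,-0.326,0,-0.568],[-0.057,-0.326,0,-0.568],[-0.057,-0.326,0,-0.568],[-0.057,-0.326,0,-0.568],[-0.057,-0.326,0,-0.568],[-0.057,-0.326,0,-0.568],[-0.057,-0.326,0,-0.568]],
  ],
  grip=1,
)

```text
t: 7.5
tool_pos: [0.5226, 0.0002, 0.3046]
ee_rot: [0.977, 0.212, -0.002, -0.001]
force: [-0.0, -1.2, 0.2]
opening: 0.0929
finger_force: 0.0
```

```bash
python3 -c "
from rect import *
shot('wrist','w3'); rect('w3',.5199,.0519,.12,.07,.09)
to(.5145,.3298,.325,24.2)"
```

```text
w3 15526 c [526.2  23.5] size [130.3 179.2] ang 14.1 z 0.0804
t 7.55 pos [ 0.523  -0.0014  0.3048] yaw 24.35 F [-0.5 -0.9 -0.4] open 0.0931 | shift [ 0.1287 -0.3053 -0.0201] turn 0.003
```

View pics/w3.png

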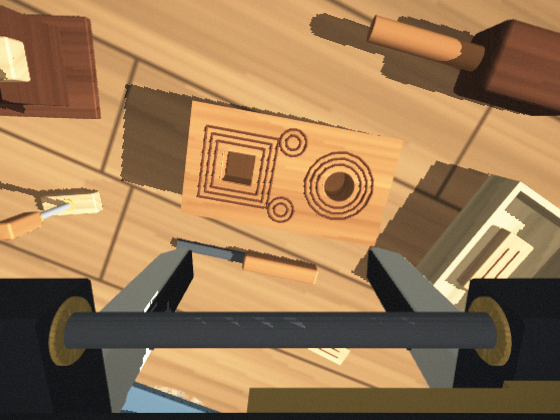

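The wrist view shows the square pocket uncovered at about (240,168), the round one at (342,183), and the offcut in the crate at right. I'll read the pocket's centre and floor from depth and move on to the gauge.

```bash
python3 -c "
from rect import *
W=world('wrist','w3').reshape(420,560,3)
P=W[135:200,205:275].reshape(-1,3); Q=P[P[:,2]<.072]
print(np.round(np.percentile(Q[:,2],[2,10,30,50,70]),4)); 
m=((W[:,:,2]<.076)[135:200,205:275]).astype(np.uint8); v,u=np.nonzero(m); print(u.min()+205,u.max()+205,v.min()+135,v.max()+135,len(u))
# mouth outline: project low pixels' rays to z=.08
s=np.load('pics/w3.npz'); c=np.array(ctrl.calibration('wrist')['T_tool_cam']); o=Ro.from_quat(s['q']).apply(c[:3,3])+s['pos']
L=P[m.ravel()>0]; k=(o[2]-.08)/(o[2]-L[:,2]); X=o+(L-o)*k[:,None]
print(cv2.minAreaRect((X[:,:2]*1000).astype(np.float32)))
"
```

```text
[0.0386 0.0393 0.0401 0.0407 0.0416]
221 254 151 184 877
((519.5994262695312, 51.881370544433594), (34.48053741455078, 34.39765930175781), 14.304085731506348)
```

Call:
carry_out(
  series=[
    [[0.128,-0.305,-0.02,0],[0.128,-0.305,-0.02,0],[0.128,-0.305,-0.02,0],[0.128,-0.305,-0.02,0],[0.128,-0.305,-0.02,0],[0.128,-0.305,-0.02,0],[0.128,-0.305,-0.02,0],[0.128,-0.305,-0.02,0],[0.128,-0.305,-0.02,0],[0.128,-0.305,-0.02,0]],
  ],
)

```text
t: 8.38
tool_pos: [0.5158, 0.3288, 0.3247]
ee_rot: [0.978, 0.21, -0.001, 0.001]
force: [0.4, -1.0, 0.3]
opening: 0.0928
finger_force: 0.0
```

```bash
python3 -c "
from rect import *
shot('wrist','w4'); rect('w4',.5145,.3298,.05,.235,.27); rect('w4',.5145,.3298,.07,.113,.135); rect('w4',.522,.330,.07,.09,.107)
to(.5145,.3298,.207,24.2)"
```

```text
w4 1361 c [514.5 330.3] size [25.3 25.9] ang 23.3 z 0.2573
w4 2609 c [514.4 330.4] size [37.3 99.9] ang 24.4 z 0.1242
w4 1111 c [520.1 333. ] size [90.1 94. ] ang 23.0 z 0.1004
t 8.43 pos [0.516  0.3274 0.3249] yaw 24.2 F [-0.1 -1.5  1.2] open 0.0929 | shift [-1.000e-04 -2.900e-03  1.179e-01] turn -0.0
```

View pics/w4.png

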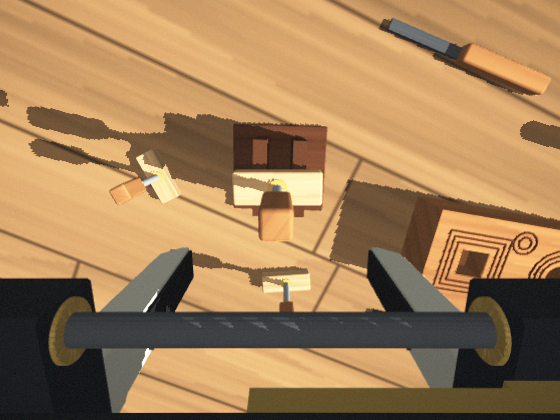

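The wrist view shows the large gauge's handle at (277,215), its stop across the cheeks with the rod centred in the gap, and both small gauges clear of the fingers. The pocket floor reads z ≈ 0.040, so this is the 40 mm pocket, centred at (0.5196, 0.0519).

Call:
carry_out(
  series=[
    [[0,-0.0015,0.03,0],[0,-0.0015,0.06,0],[0,-0.0015,0.085,0],[0,-0.0015,0.1,0],[0,-0.0015,0.11,0],[0,-0.0015,0.116,0],[0,-0.0015,0.118,0],[0,-0.0015,0.118,0]],
  ],
)

```text
t: 9.1
tool_pos: [0.5155, 0.3291, 0.209]
ee_rot: [0.978, 0.209, 0.0, 0.0]
force: [0.2, -0.2, 0.2]
opening: 0.0927
finger_force: 0.0
```

Call:
carry_out(
  series=[
    [[0,0,0,0],[0,0,0,0],[0,0,0,0],[0,0,0,0],[0,0,0,0],[0,0,0,0],[0,0,0,0],[0,0,0,0],[0,0,0,0],[0,0,0,0]],
  ],
  grip=-1,
)

```text
t: 9.93
tool_pos: [0.5148, 0.33, 0.2086]
ee_rot: [0.978, 0.21, -0.0, -0.0]
force: [0.5, -0.3, -0.3]
opening: 0.0312
finger_force: 0.0
```

Call:
carry_out(
  series=[
    [[0,0,0,0],[0,0,0,0],[0,0,0,0],[0,0,0,0]],
  ],
)

```text
t: 10.27
tool_pos: [0.5147, 0.3299, 0.2084]
ee_rot: [0.978, 0.21, -0.0, 0.0]
force: [0.1, 0.5, -0.6]
opening: 0.0259
finger_force: 30.0
```

Call:
carry_out(
  series=[
    [[0,0,-0.01,0],[0,0,-0.03,0],[0,0,-0.055,0],[0,0,-0.075,0],[0,0,-0.085,0],[0,0,-0.09,0],[0,0,-0.09,0],[0,0,-0.09,0]],
  ],
)

```text
t: 10.93
tool_pos: [0.5144, 0.3298, 0.2977]
ee_rot: [0.978, 0.21, -0.001, 0.0]
force: [-0.1, 0.2, -2.0]
opening: 0.0261
finger_force: 30.0
```

```bash
python3 -c "
from h import *
to(.5196,.0519,.298,14.2)"
```

```text
t 10.93 pos [0.5144 0.3298 0.2977] yaw 24.22 F [-0.1  0.2 -2. ] open 0.0261 | shift [-1.093e-01  2.555e-01 -1.000e-04] turn 0.175
```

Call:
carry_out(
  series=[
    [[-0.009,0.021,0,0.02],[-0.022,0.051,0,0.05],[-0.035,0.082,0,0.08],[-0.05,0.117,0,0.11],[-0.065,0.152,0,0.14],[-0.08,0.187,0,0.16],[-0.094,0.22,0,0.175],[-0.103,0.241,0,0.175],[-0.1075,0.251,0,0.175],[-0.1095,0.2555,0,0.175]],
  ],
)

```text
t: 11.77
tool_pos: [0.5192, 0.0504, 0.2973]
ee_rot: [0.992, 0.122, -0.001, -0.0]
force: [-0.2, 0.3, -1.3]
opening: 0.0256
finger_force: 30.0
```

Call:
carry_out(
  series=[
    [[0,0,0,0],[0,0,0,0],[0,0,0,0]],
  ],
)

```text
t: 12.02
tool_pos: [0.5196, 0.0534, 0.2983]
ee_rot: [0.992, 0.124, -0.0, -0.0]
force: [-0.7, -1.0, -2.2]
opening: 0.026
finger_force: 30.0
```

```bash
python3 -c "
from rect import *
shot('wrist','w5'); shot('top','top2')
to(.5196,.0519,.298,14.2)
W=world('top','top2'); 
for z0,z1 in ((.32,.40),(.20,.235)):
  P=W[(W[:,2]>z0)&(W[:,2]<z1)&(np.hypot(W[:,0]-.5196,W[:,1]-.0519)<.08)]; print(len(P)); 
rect('w5',.5196,.0519,.09,.17,.24)
"
```

```text
t 12.12 pos [0.5197 0.0534 0.2986] yaw 14.31 F [ 0.8 -0.3 -2.7] open 0.0256 | shift [-0.0005  0.0014  0.0006] turn 0.002
107
267
w5 5971 c [519.6  52.6] size [ 38.  100.2] ang 14.5 z 0.2141
```

View pics/w5.png

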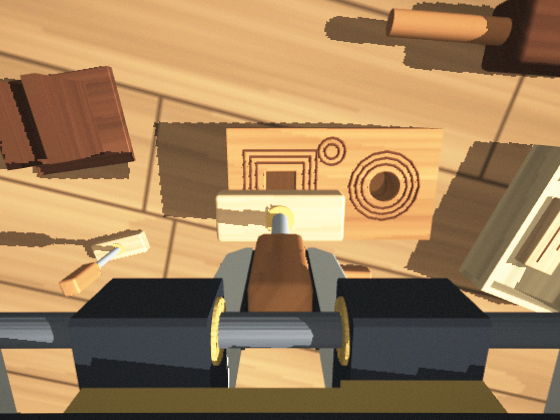

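The wrist view shows the stop level in the gripper at about (280,216), centred above the square pocket; depth gives its centre within 1 mm of the pocket. The stop should reach the blank at TCP z ≈ 0.188, and the tip should reach the floor at about 0.173.

Call:
carry_out(
  series=[
    [[0,0,0.02,0],[0,0,0.045,0],[0,0,0.07,0],[0,0,0.09,0],[0,0,0.1,0],[0,0,0.106,0],[0,0,0.11,0],[0,0,0.114,0],[0,0,0.117,0],[0,0,0.12,0]],
  ],
)

```text
t: 12.95
tool_pos: [0.5201, 0.0524, 0.1798]
ee_rot: [0.992, 0.124, 0.001, -0.0]
force: [-3.8, 1.4, 5.0]
opening: 0.0258
finger_force: 30.0
```

Call:
carry_out(
  series=[
    [[0,0,0.001,0],[0,0,0.002,0],[0,0,0.003,0],[0,0,0.004,0]],
  ],
)

```text
t: 13.28
tool_pos: [0.52, 0.0523, 0.175]
ee_rot: [0.992, 0.124, 0.0, -0.0]
force: [-1.9, 2.8, 4.8]
opening: 0.0259
finger_force: 30.0
```

Call:
carry_out(
  series=[
    [[0,0,0.0005,0],[0,0,0.001,0],[0,0,0.001,0]],
  ],
)

```text
t: 13.53
tool_pos: [0.52, 0.0522, 0.1737]
ee_rot: [0.992, 0.124, 0.0, -0.0]
force: [-1.5, 3.6, 3.1]
opening: 0.0258
finger_force: 30.0
```

Sliding at about 5 N so far. I'll go down in small steps until the force jumps.

Call:
carry_out(
  series=[
    [[0,0,0.0005,0],[0,0,0.001,0],[0,0,0.001,0]],
  ],
)

```text
t: 13.78
tool_pos: [0.52, 0.0522, 0.1726]
ee_rot: [0.992, 0.124, 0.0, -0.0]
force: [-1.1, 3.0, 4.0]
opening: 0.0258
finger_force: 30.0
```

Call:
carry_out(
  series=[
    [[0,0,0.0005,0],[0,0,0.001,0],[0,0,0.001,0]],
  ],
)

```text
t: 14.03
tool_pos: [0.52, 0.0521, 0.1716]
ee_rot: [0.992, 0.124, 0.0, -0.0]
force: [-0.7, 3.4, 3.7]
opening: 0.0259
finger_force: 30.0
```

Call:
carry_out(
  series=[
    [[0,0,0.0005,0],[0,0,0.001,0],[0,0,0.001,0]],
  ],
)

```text
t: 14.28
tool_pos: [0.52, 0.052, 0.1708]
ee_rot: [0.992, 0.124, 0.0, 0.0]
force: [-1.0, 3.3, 5.3]
opening: 0.0262
finger_force: 30.0
```

Call:
carry_out(
  series=[
    [[0,0,0.0005,0],[0,0,0.001,0],[0,0,0.001,0]],
  ],
)

```text
t: 14.53
tool_pos: [0.5201, 0.052, 0.1707]
ee_rot: [0.992, 0.124, 0.001, 0.0]
force: [-1.9, 4.6, 11.7]
opening: 0.0262
finger_force: 30.0
```

Bottom found: the descent stalled at TCP z 0.1707 and the force is climbing. I'll press slightly more and hold.

Call:
carry_out(
  series=[
    [[0,0,0.0005,0],[0,0,0.001,0],[0,0,0.001,0],[0,0,0.001,0],[0,0,0.001,0],[0,0,0.001,0],[0,0,0.001,0],[0,0,0.001,0],[0,0,0.001,0],[0,0,0.001,0]],
  ],
)

```text
t: 15.37
tool_pos: [0.5202, 0.0521, 0.1707]
ee_rot: [0.992, 0.124, 0.001, 0.0]
force: [-3.6, 4.2, 17.8]
opening: 0.0261
finger_force: 30.0
```

Call:
carry_out(
  series=[
    [[0,0,0,0],[0,0,0,0],[0,0,0,0],[0,0,0,0],[0,0,0,0],[0,0,0,0],[0,0,0,0]],
  ],
)

```text
t: 15.95
tool_pos: [0.5202, 0.0521, 0.1707]
ee_rot: [0.992, 0.124, 0.001, 0.0]
force: [-3.7, 4.2, 17.5]
opening: 0.0257
finger_force: 30.0
```

```bash
python3 -c "
from rect import *
shot('wrist','w6'); rect('w6',.5196,.0519,.08,.094,.115); to(.52,.052,.17,14.2)
"
```

```text
w6 6094 c [520.4  51.4] size [ 37.4 100.2] ang 14.0 z 0.1042
t 16.0 pos [0.5202 0.0521 0.1707] yaw 14.2 F [-4.4  4.5 17.3] open 0.0262 | shift [-0.0003  0.      0.0007] turn 0.0
```

Call:
carry_out(
  series=[
    [[0,0,-0.003,0],[0,0,-0.008,0],[0,0,-0.02,0],[0,0,-0.04,0],[0,0,-0.065,0],[0,0,-0.09,0],[0,0,-0.11,0],[0,0,-0.122,0],[0,0,-0.128,0],[0,0,-0.13,0]],
  ],
)

```text
t: 16.83
tool_pos: [0.5201, 0.0513, 0.299]
ee_rot: [0.992, 0.123, 0.0, 0.001]
force: [-0.6, 1.1, -2.5]
opening: 0.0258
finger_force: 30.0
```

Call:
carry_out(
  series=[
    [[0,0,0,0],[0,0,0,0],[0,0,0,0]],
  ],
)

```text
t: 17.08
tool_pos: [0.5192, 0.0519, 0.2972]
ee_rot: [0.992, 0.124, -0.001, -0.0]
force: [-0.8, -0.0, -2.3]
opening: 0.0259
finger_force: 30.0
```

```bash
python3 -c "
from rect import *
W=world('top','top2').reshape(420,560,3)[190:285,135:230].reshape(-1,3)
for z0,z1 in ((.095,.106),(.006,.019)):
  P=W[(W[:,2]>z0)&(W[:,2]<z1)&(np.hypot(W[:,0]-.52,W[:,1]-.33)<.095)]; print(len(P),cv2.minAreaRect((P[:,:2]*1000).astype(np.float32)))
shot('wrist','w7'); s=ctrl.state(); z=s['tool_pos'][2]; rect('w7',.5196,.0519,.09,z-.112-.03,z-.06)
to(.520,.330,.298,23.5)
"
```

```text
516 ((521.4984130859375, 331.50177001953125), (91.4200439453125, 62.13742446899414), 22.68735122680664)
1467 ((520.70166015625, 337.8833312988281), (166.13958740234375, 157.1187286376953), 29.120376586914062)
w7 6505 c [519.2  51. ] size [ 37.7 100. ] ang 14.1 z 0.2307
t 17.13 pos [0.5193 0.052  0.2974] yaw 14.19 F [-0.5  0.6 -1.8] open 0.0257 | shift [ 0.0689 -0.2694 -0.0006] turn -0.162
```

Call:
carry_out(
  series=[
    [[0.006,-0.022,0,-0.02],[0.014,-0.054,0,-0.05],[0.023,-0.088,0,-0.08],[0.032,-0.124,0,-0.11],[0.042,-0.16,0,-0.13],[0.051,-0.196,0,-0.148],[0.06,-0.23,0,-0.148],[0.066,-0.253,0,-0.148],[0.069,-0.266,0,-0.148],[0.071,-0.271,0,-0.148]],
  ],
)

```text
t: 17.97
tool_pos: [0.5214, 0.334, 0.2976]
ee_rot: [0.98, 0.198, -0.001, 0.0]
force: [-0.3, -0.6, -2.0]
opening: 0.0255
finger_force: 30.0
```

Call:
carry_out(
  series=[
    [[0,0,0,0],[0,0,0,0],[0,0,0,0]],
  ],
)

```text
t: 18.22
tool_pos: [0.5225, 0.3306, 0.2987]
ee_rot: [0.981, 0.196, -0.0, 0.0]
force: [-1.3, -0.5, -1.7]
opening: 0.0261
finger_force: 30.0
```

```bash
python3 -c "
from rect import *
shot('wrist','w8'); s=ctrl.state(); z=s['tool_pos'][2]; rect('w8',.5215,.3315,.09,z-.1,z-.06); rect('w8',.5215,.3315,.07,.094,.107)
to(.5215,.3315,.1917,22.7)
"
```

```text
w8 6514 c [522.6 329.5] size [ 37.7 100.2] ang 22.7 z 0.2321
w8 1368 c [539.5 338.9] size [49.6 62. ] ang 22.6 z 0.1002
t 18.27 pos [0.5226 0.3306 0.2988] yaw 22.57 F [ 0.5 -0.4 -1.5] open 0.0259 | shift [-0.0006 -0.0013  0.1071] turn -0.002
```

View pics/w8.png

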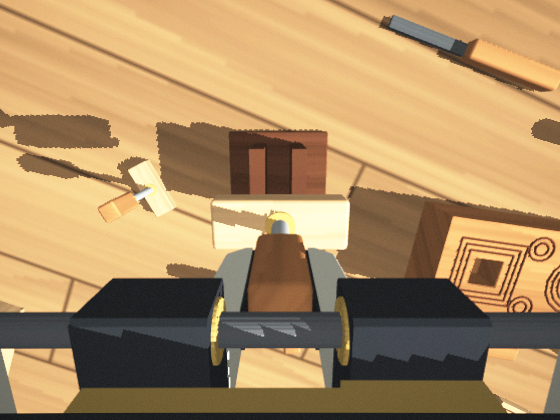

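The wrist view shows the gauge upright above the stand, with its rod in line with the gap between the cheeks at (278,170). Depth puts it 2 mm off across the gap, so I'll correct that while lowering to about 1 mm above the cheeks.

Call:
carry_out(
  series=[
    [[-0.001,-0.002,0.015,0],[-0.001,-0.002,0.035,0],[-0.001,-0.002,0.055,0],[-0.001,-0.002,0.075,0],[-0.001,-0.002,0.09,0],[-0.001,-0.002,0.098,0],[-0.001,-0.002,0.102,0],[-0.001,-0.002,0.104,0],[-0.001,-0.002,0.105,0],[-0.001,-0.002,0.105,0]],
  ],
)

```text
t: 19.1
tool_pos: [0.521, 0.3337, 0.1946]
ee_rot: [0.981, 0.196, 0.001, -0.0]
force: [0.4, 0.8, -2.0]
opening: 0.026
finger_force: 30.0
```

```bash
python3 -c "
from rect import *
shot('wrist','w9'); rect('w9',.5215,.3315,.09,.113,.135); to(.5215,.3315,.1907,22.7)
"
```

```text
w9 6270 c [521.2 332.8] size [ 37.5 100. ] ang 22.5 z 0.128
t 19.15 pos [0.521  0.3337 0.1947] yaw 22.67 F [-0.4 -0.1 -1.5] open 0.0258 | shift [-0.0005  0.0022  0.004 ] turn -0.001
```

Call:
carry_out(
  series=[
    [[0,0.001,0.001,0],[0,0.001,0.002,0],[0,0.001,0.003,0],[0,0.001,0.0035,0],[0,0.001,0.0035,0],[0,0.001,0.0035,0]],
  ],
)

```text
t: 19.65
tool_pos: [0.521, 0.3328, 0.1907]
ee_rot: [0.98, 0.197, 0.0, -0.0]
force: [-0.1, 0.4, 2.4]
opening: 0.026
finger_force: 30.0
```

The stop is on the cheeks, with light contact well below the 6 N slide friction. Releasing.

Call:
carry_out(
  series=[
    [[0,0,0,0],[0,0,0,0],[0,0,0,0],[0,0,0,0],[0,0,0,0],[0,0,0,0],[0,0,0,0],[0,0,0,0]],
  ],
  grip=1,
)

```text
t: 20.32
tool_pos: [0.5209, 0.3327, 0.1901]
ee_rot: [0.98, 0.197, -0.0, 0.0]
force: [0.9, -0.1, -0.2]
opening: 0.0748
finger_force: 0.0
```

Call:
carry_out(
  series=[
    [[0,0,-0.015,0],[0,0,-0.04,0],[0,0,-0.07,0],[0,0,-0.1,0],[0,0,-0.13,0],[0,0,-0.145,0],[0,0,-0.15,0],[0,0,-0.15,0],[0,0,-0.15,0],[0,0,-0.15,0]],
  ],
)

```text
t: 21.15
tool_pos: [0.5202, 0.3324, 0.3381]
ee_rot: [0.98, 0.197, -0.002, 0.0]
force: [0.1, -0.7, -0.1]
opening: 0.0931
finger_force: 0.0
```

```bash
python3 -c "
from rect import *
shot('wrist','w10'); rect('w10',.5212,.3328,.05,.215,.26); rect('w10',.5212,.3328,.07,.113,.135); rect('w10',.5212,.3328,.07,.092,.107)
shot('top','top3'); W=world('top','top3'); 
P=W[(W[:,2]>.02)&(W[:,2]<.045)&(np.hypot(W[:,0]-.533,W[:,1]+.333)<.06)]; print(len(P),cv2.minAreaRect((P[:,:2]*1000).astype(np.float32)),np.median(P[:,2]))
to(.5212,.3328,.34,22.6)
"
```

```text
w10 1102 c [520.6 331.6] size [26.7 25.8] ang 22.9 z 0.2395
w10 2351 c [521.1 332. ] size [ 37.3 100. ] ang 22.7 z 0.1242
w10 987 c [520.  332.6] size [90.  95.8] ang 22.1 z 0.1004
767 ((533.5486450195312, -334.01611328125), (47.85061264038086, 100.82050323486328), 80.94035339355469) 0.03054373431136906
t 21.25 pos [0.5203 0.3325 0.3382] yaw 22.68 F [-0.4 -0.2  0.2] open 0.0933 | shift [ 0.001   0.     -0.0018] turn 0.001
```

View pics/top3.png

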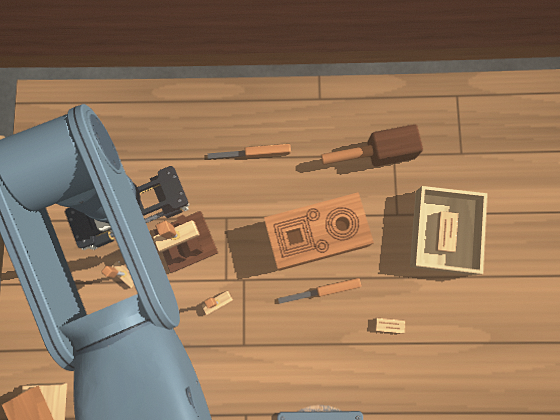

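The top view shows the offcut lying in the crate at (448,232), the gauge on the stand at (180,238), and the mallet, gouge and chisel where they were. The handle top reads z ≈ 0.2395, so the rod is out about 40 mm, and the gripper is clear.

```bash
python3 -c "
from cell import ctrl
print(ctrl.hand_in())"
```

```text
the job is handed in; nothing more can be done
None
```

I handed the job in after about 21 s of robot time: the offcut is in the crate, and the gauge, set to about 40 mm (the square pocket's depth), hangs released and upright on its stand; no verdict was returned.

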